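# Unscrew the pin canister

### The job

The night locksmith needs the pins in the squat round canister, not those in the slim one or the square one. Unscrew its brass cap counter-clockwise, regripping between twists as needed, until it lifts free of the neck; then set it down gently, mouth down, wholly on the closed brass flap of the parts well, and let go.

Things in the scene. Friction and masses are not known exactly. Their poses are not given: they have to be found in the camera images.
- cap_grip (a point): Round brass screw cap of the squat round canister: 50 mm in diameter, 40 mm tall, 0.14 kg; knurled upper 22 mm over a slightly narrower hollow skirt of 18 mm. The point lies on its axis at the height to grip, 29 mm above its lower rim, 11 mm below its flat top; z points up. A loose part, held on the neck by lugs until unscrewed (see thread).
- thread (a joint): Angle unscrewed, rad: 0 = tight (start), grows as the cap turns counter-clockwise seen from above, to a stop at 2.35. Follows the cap with up to 0.2 of play, friction 0.12 N m, stays where left. The cap does not rise while turning. Held down below about 2.0; from there to the stop it lifts straight off, clear after 18 mm. Usually takes two or three twists, the fingers opened and turned back between.
- canister_neck (a point): Squat round steel canister, screwed to the desk: 72 mm in diameter (foot 88 mm), shoulder 52 mm above the desk. The point is on its axis on the shoulder, where the cap's rim rests; the neck rises 17 mm above it. Two other closed canisters are screwed down at least 145 mm away (centres): a slim one, 44 mm wide and 104 mm tall, and a square one, 66 mm wide and 90 mm tall.
- flap_top (a point): Closed brass flap of the parts well: a flat fixed plate 150 mm (x) by 130 mm (y) in a mahogany frame 180 x 160 mm. The point is the centre of its upper face, 20 mm above the desk; z up.
Not all that is in view belongs to the job. Leave any red or white look-alike of the part that bears cap_grip alone.

How it is judged:
By the outcome, as a careful person would: the job done as asked, in the order asked, and still so for the second after the job is handed in, with the robot touching nothing.
It also fails if it takes over 51 s, if anything falls off the work surface, if the arm or the gripper's body presses on something with over 40 N, if the wrist force passes 120 N, or if a joint passes its speed limit or range.

### The arm

A 6-joint arm with a two-finger parallel gripper is mounted at the origin on the work surface. World frame = base frame: x ahead of the robot, y to its left, z up, the work surface at z = 0. Lengths are in m, angles in rad, forces in N, time in s.
With the tool pointing down it reaches from about 0.275 to 0.75 m from the base axis. Payload 10.2 kg.
Tool frame: the origin (TCP) lies on the front face of the gripper's body, between the roots of the fingers; the fingertips stand 64 mm ahead of it and the grasp point (between the pads) lies 45 mm ahead of it; y points along the fingers, z is the direction in which the jaws open and shut, and the axes are right-handed (so a half turn about y gives the same grasp; the last joint's range is limited). The gripper opens to 88 mm and grips with 3 to 60 N. Pads are 18 mm wide; open, the fingers measure 123 mm over their backs; the gripper's body (75 mm by 187 mm) begins 45 mm behind the grasp point.
Start: joints at [-1.389, 0.313, 1.498, -0, 1.331, -0.223], TCP at [0.207, -0.483, 0.303] pointing down, gripper open.
Joint ranges: [-2.94, 2.94], [-0.97, 2.17], [0.19, 2.56], [-1.23, 4.37], [0.02, 3.11], [-2.88, 2.88]. Speed limits (rad/s): [2.39, 2.39, 3.01, 3.14, 3.14, 3.14].

### API

Orientations are given as a unit quaternion [w, x, y, z].
In Python, from workcell import ctrl gives the robot as it stands.
- The arm moves only by the tool carry_out, never from a script. Its argument "rows" is a list of rows, each a list of 4 numbers: the shift along the world's x, y, z in m, then the turn about the world's z in rad. A call has 1 to 12 rows; each row shifts and turns the commanded pose from where the row before left it; what a row does not reach is not made up. A row lasts 1/12 s, in which the tool goes at most 41.7 mm and 7.16 degrees, less where a joint would pass 70% of its speed; a pose out of reach is approached as far as the arm can. A call with a gripper value outside its range is refused whole. "gripper" is the finger opening in m, from 0 to 0.0881, set as the call begins (left out, the last holds). The fingers move at their own pace and stop on an object; the grip force is fixed at half the most. Time passes only in rows, so rows that do not move let the fingers close. It gives the time, the measured TCP pose, the force and the opening at its end, in the units of the state.
- ctrl.observe(): the state, without advancing time (a new reading comes with each control period).
- ctrl.read_camera(name): name is "scene" or "top" or "wrist"; returns a dict with "frame" (400x640x3 uint8, red, green, blue), "camera_matrix" (3x3 intrinsics, pixels), "D" ([k1, k2, p1, p2, k3] as OpenCV has them; the pictures are not rectified), "rvec" (rotation vector, rad) and "tvec" (3), from world to camera coordinates, as OpenCV has them; the wrist camera has in their place "mount" (4x4, takes a point from camera to tool coordinates, whose origin is the TCP and whose axes are the tool frame's). Camera axes: x right, y down, z forward; pixel columns grow to the right and rows downward; lengths in m; the calibration is good to about 2 mm. A picture is of the moment at which its call begins: read the wrist's pose just before it. There is no depth.
- ctrl.close_job(): hands the job in, once; it reports no verdict.
Trained networks look in the newest picture that a camera, given by its name, has taken for a name from the list of things; names that differ only in an ending like _2 or _b are one class to them, and where a whole thing is asked for, a point or a joint stands for the part that bears it (a point fixed in the world has none). Each returns a list of dicts, best first, with "score" (0 to 1); they miss things now and then, are a little off and sometimes report something else, mostly with a low value. They report only what shows in the picture. A call takes as long as a camera call. They do not tell look-alikes from the thing itself.
- ctrl.regions_of(camera, label): "mask" (400x640 bool, what is visible of it) and "pixel" ([column, row] in pixels, amid what is visible of it).
The state is a dict: "time": time; "qpos": joint angles; "joint_vel": joint speeds; "tau": joint torques, N m; "tcp_pos": TCP position; "eef_rot": TCP orientation; "ft_force": force on the tool from outside, world axes, zero at the start; "moment": the same for the moment, N m; "gripper_width": opening from 0.0 (shut) to 1.0 (fully open).
Only numpy, scipy, OpenCV 4.12 (cv2) and the standard library are available. Lean on these libraries where they do the work, as an engineer would, in place of code of your own. Each camera call takes 0.05 s, during which the arm holds its last target.

## Working session

There is one attempt and no reset: what is moved stays moved. The work goes in short steps, Python scripts to look and compute and a tool call to move; the robot and the scene stay as the last step left them, time stands still between calls to the robot, and variables do not carry over. Pictures are saved under pics/ and viewed, and the job is handed in when it is done.

Besides the shell and the picture viewer there is one more tool, called as name(argument=value, ...) on one line, values as JSON. carry_out: Moves the arm, as the interface text tells. Its arguments: {"type":"object","properties":{"rows":{"type":"array"},"gripper":{"type":"number"}},"required":["rows"]}

```bash
mkdir -p pics; ls; cat > h.py <<'E'
import numpy as np, cv2
from workcell import ctrl
def ray(c,px):
    K=np.array(c["camera_matrix"]);D=np.array(c["D"])
    u=cv2.undistortPoints(np.array([[px]],float),K,D)[0,0]
    R=cv2.Rodrigues(np.array(c["rvec"],float))[0];t=np.array(c["tvec"],float).ravel()
    return -R.T@t, R.T@np.array([u[0],u[1],1])
def onz(c,px,z):
    o,d=ray(c,px); return o+d*(z-o[2])/d[2]
def proj(c,p):
    return cv2.projectPoints(np.array(p,float).reshape(-1,3),np.array(c["rvec"],float),np.array(c["tvec"],float),np.array(c["camera_matrix"]),np.array(c["D"]))[0].reshape(-1,2)
E
python3 - <<'E'
from h import *
s=ctrl.observe(); print({k:np.round(v,3).tolist() for k,v in s.items()})
for n in ["scene","top"]:
    c=ctrl.read_camera(n); cv2.imwrite(f"pics/{n}0.png",c["frame"][...,::-1])
    for l in ["cap_grip","canister_neck","flap_top","thread"]:
        try:
            for r in ctrl.regions_of(n,l): print(n,l,round(r["score"],2),np.round(r["pixel"]),r["mask"].sum(), np.round(onz(c,r["pixel"],0.09),3))
        except Exception as e: print(n,l,e)
E
```

```text
pics
{'time': 0.0, 'qpos': [-1.389, 0.313, 1.498, -0.0, 1.331, -0.223], 'joint_vel': [0.002, 0.001, 0.001, -0.0, -0.001, -0.001], 'tau': [0.003, -40.221, -25.227, 0.07, 0.035, -0.0], 'tcp_pos': [0.207, -0.482, 0.302], 'eef_rot': [0.142, -0.142, 0.693, -0.692], 'ft_force': [-0.388, -0.024, 0.123], 'moment': [-0.006, 0.006, -0.049], 'gripper_width': 1.002}
scene cap_grip 0.96 [318. 252.] 639 [ 0.635 -0.134  0.09 ]
scene cap_grip 0.92 [305. 193.] 453 [ 0.467 -0.033  0.09 ]
scene cap_grip 0.56 [280. 208.] 574 [ 0.475 -0.109  0.09 ]
scene canister_neck 0.87 [284. 234.] 969 [ 0.553 -0.154  0.09 ]
scene flap_top 0.71 [198. 287.] 5724 [ 0.573 -0.354  0.09 ]
top cap_grip 0.86 [345. 154.] 609 [ 0.576 -0.088  0.09 ]
top cap_grip 0.7 [351. 214.] 605 [ 0.471 -0.1    0.09 ]
top cap_grip 0.65 [282. 254.] 625 [0.4  0.02 0.09]
top canister_neck 0.69 [341. 218.] 1013 [ 0.464 -0.081  0.09 ]
top canister_neck 0.25 [463. 204.] 7520 [ 0.49  -0.297  0.09 ]
top flap_top 0.72 [462. 207.] 7437 [ 0.486 -0.296  0.09 ]
```

View pics/scene0.png

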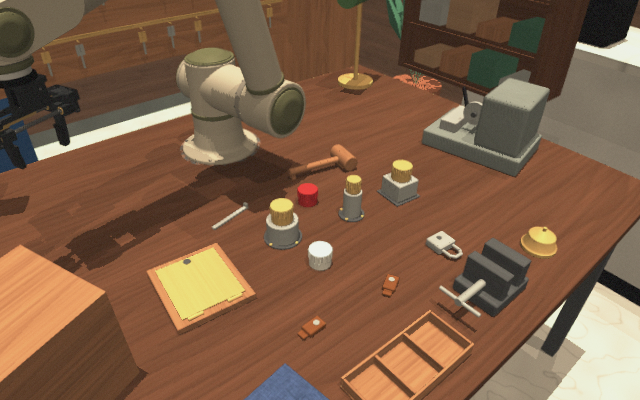

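View pics/top0.png

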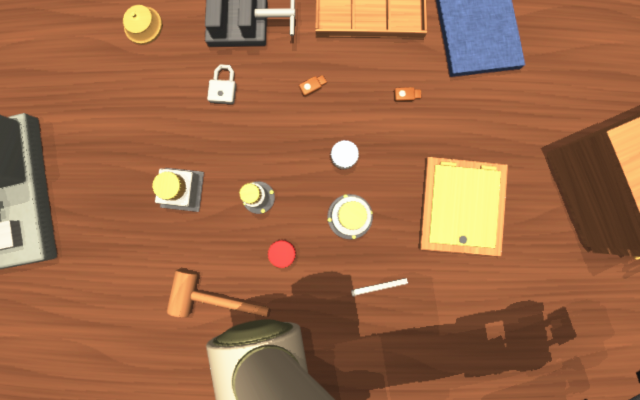

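Things that could be taken for the cap (scene / top pixels):
- brass cap on the squat round canister: (281,211) / (352,215)
- brass cap on the slim canister: (353,185) / (252,194)
- brass cap on the square canister: (402,168) / (168,185)
- red look-alike: (308,194) / (282,254)
- white look-alike: (320,256) / (345,154)

The first matches the description. I'll check it in a crop.

```bash
python3 - <<'E'
from h import *
cs={}
for n,(x,y) in {"scene":(250,185),"top":(310,175)}.items():
    c=ctrl.read_camera(n); cs[n]=c
    crop=c["frame"][y:y+80,x:x+80,::-1]; 
    cv2.imwrite(f"pics/crop_{n}.png",cv2.resize(crop,None,fx=6,fy=6,interpolation=cv2.INTER_CUBIC))
c=cs["top"]; cv2.imwrite("pics/crop_flap.png",cv2.resize(c["frame"][150:260,415:515,::-1],None,fx=5,fy=5,interpolation=cv2.INTER_CUBIC))
for n in cs:
    for l in ["cap_grip","flap_top"]:
        for r in ctrl.regions_of(n,l) :
            m=r["mask"].astype(np.uint8)
            ys,xs=np.nonzero(m); print(n,l,round(r["score"],2),np.round(r["pixel"]),[xs.min(),xs.max(),ys.min(),ys.max()])
            if l=="flap_top":
                q=cv2.boxPoints(cv2.minAreaRect(np.c_[xs,ys].astype(np.float32)))
                P=np.array([onz(cs[n],p,0.02) for p in q]); print(q.round(), P.round(3).tolist(), P.mean(0).round(3))
E
```

```text
scene cap_grip 0.87 [282. 208.] [np.int64(270), np.int64(293), np.int64(198), np.int64(225)]
scene cap_grip 0.76 [318. 251.] [np.int64(308), np.int64(332), np.int64(241), np.int64(268)]
scene cap_grip 0.62 [306. 194.] [np.int64(297), np.int64(317), np.int64(183), np.int64(206)]
scene flap_top 0.79 [198. 284.] [np.int64(148), np.int64(254), np.int64(244), np.int64(332)]
[[146. 271.]
 [225. 233.]
 [256. 298.]
 [178. 336.]] [[0.403, -0.396, 0.02], [0.397, -0.208, 0.02], [0.602, -0.258, 0.02], [0.591, -0.415, 0.02]] [ 0.499 -0.319  0.02 ]
top cap_grip 0.82 [353. 214.] [np.int64(339), np.int64(366), np.int64(201), np.int64(229)]
top cap_grip 0.66 [279. 256.] [np.int64(268), np.int64(295), np.int64(241), np.int64(267)]
top cap_grip 0.61 [345. 155.] [np.int64(331), np.int64(357), np.int64(141), np.int64(169)]
top flap_top 0.93 [460. 206.] [np.int64(419), np.int64(506), np.int64(157), np.int64(256)]
[[418. 249.]
 [426. 156.]
 [509. 163.]
 [501. 256.]] [[0.407, -0.233, 0.02], [0.586, -0.248, 0.02], [0.576, -0.411, 0.02], [0.395, -0.394, 0.02]] [ 0.491 -0.322  0.02 ]
```

View pics/crop_scene.png

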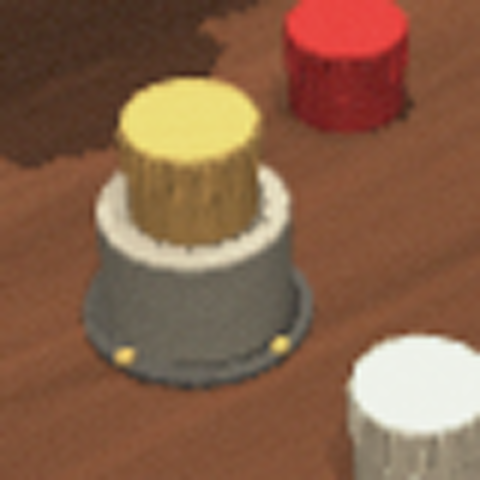

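View pics/crop_top.png

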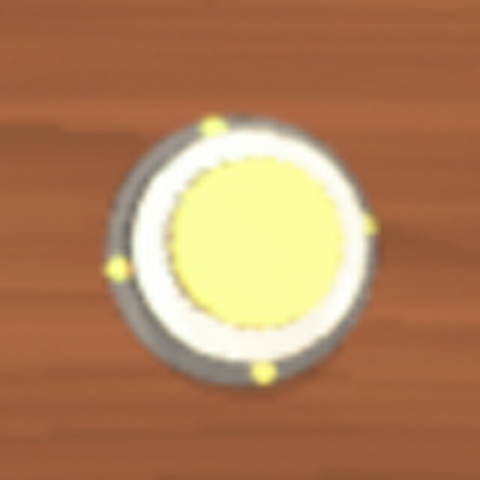

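View pics/crop_flap.png

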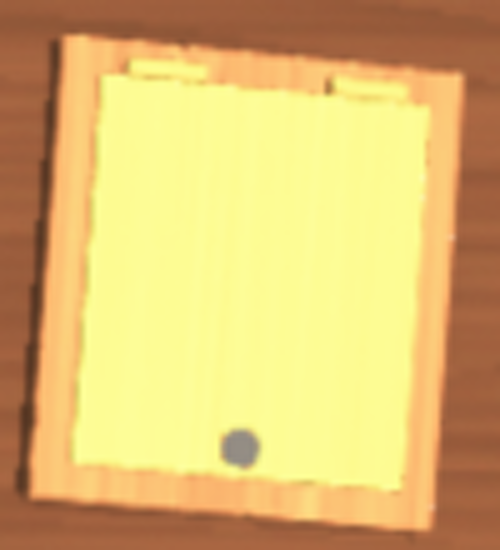

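```bash
python3 - <<'E'
from h import *
cs={n:ctrl.read_camera(n) for n in ["scene","top"]}
print("cap top", onz(cs["top"],(352.4,214.9),.092).round(4), onz(cs["scene"],(281.2,204.6),.092).round(4))
o1,d1=ray(cs["top"],(352.4,214.9));o2,d2=ray(cs["scene"],(281.2,204.6))
A=np.c_[d1,-d2];s=np.linalg.lstsq(A,o2-o1,rcond=None)[0];print("tri",(o1+s[0]*d1).round(4),(o2+s[1]*d2).round(4))
# shoulder circle
print("shoulder", onz(cs["top"],(310+247/6-.4,175+245/6-.4),.052).round(4))
# foot screws
q=np.array([(103,75),(430,105),(403,490),(72,465)])/5+(415,150)-.4
P=np.array([onz(cs["top"],p,.02) for p in q]);print(P.round(3).tolist(),P.mean(0).round(4))
print("knob",onz(cs["top"],(240/5+415,449/5+150),.02).round(3))
# rad of cap top
print(proj(cs["top"],[[.47,-.1,.092],[.52,-.1,.092]]))
print(ctrl.observe()["time"])
c=ctrl.read_camera("wrist");cv2.imwrite("pics/w0.png",c["frame"][...,::-1]);print(np.round(c["mount"],3).tolist())
E
```

```text
cap top [ 0.4693 -0.1015  0.092 ] [ 0.4705 -0.1013  0.092 ]
tri [ 0.4693 -0.1016  0.0914] [ 0.4698 -0.1008  0.0914]
shoulder [ 0.4695 -0.101   0.052 ]
[[0.57, -0.265, 0.02], [0.561, -0.395, 0.02], [0.411, -0.383, 0.02], [0.42, -0.253, 0.02]] [ 0.4905 -0.324   0.02  ]
knob [ 0.426 -0.319  0.02 ]
[[351.52439278 214.4815667 ]
 [351.73235898 185.91370426]]
0.9
[[0.0, 0.953, 0.304, -0.078], [0.0, -0.304, 0.953, -0.083], [1.0, 0.0, -0.0, 0.0], [0.0, 0.0, 0.0, 1.0]]
```

View pics/w0.png

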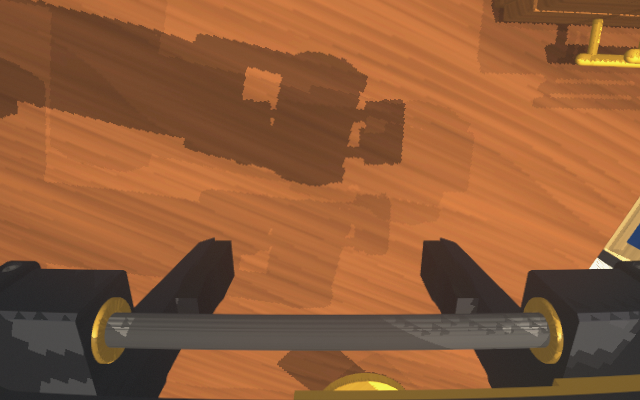

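carry_out(rows=[[0.01,0.016,0,0],[0.02,0.03,0,0],[0.022,0.032,0,0],[0.022,0.032,0,0],[0.022,0.032,0,0],[0.022,0.032,0,0],[0.022,0.032,0,0],[0.022,0.032,0,0],[0.022,0.032,0,0],[0.022,0.032,0,0],[0.022,0.032,0,0],[0.02,0.03,0,0]], gripper=0.088)

```text
time: 1.95
tcp_pos: [0.4556, -0.1166, 0.3029]
eef_rot: [-0.142, 0.142, -0.693, 0.693]
ft_force: [0.3, -0.3, 0.7]
gripper_width: 0.993
```

```bash
cat > st.py <<'E'
from h import *
from scipy.spatial.transform import Rotation as Ro
s=ctrl.observe(); q=s["eef_rot"];R=Ro.from_quat([q[1],q[2],q[3],q[0]]).as_matrix()
print({k:np.round(v,4).tolist() for k,v in s.items() if k not in("joint_vel","tau")}); print("fingers dir",R[:,1].round(3),"jaw",R[:,2].round(3),"x",R[:,0].round(3))
E
python3 st.py
```

```text
{'time': 1.95, 'qpos': [-0.5004, 0.1915, 1.654, 0.0001, 1.2955, 0.6652], 'tcp_pos': [0.4556, -0.1166, 0.3029], 'eef_rot': [-0.1424, 0.1421, -0.6925, 0.6928], 'ft_force': [0.3344, -0.3222, 0.7006], 'moment': [-0.022, 0.0185, -0.0195], 'gripper_width': 0.9933}
fingers dir [ 0.001 -0.    -1.   ] jaw [ 0.394 -0.919  0.   ] x [-0.919 -0.394 -0.   ]
```

carry_out(rows=[[0.007,0.008,-0.01,-0.11],[0.007,0.007,-0.02,-0.11],[0,0,-0.025,-0.11],[0,0,-0.025,-0.11],[0,0,-0.02,-0.11],[0,0,-0.01,-0.11],[0,0,0,-0.11],[0,0,0,-0.03],[0,0,0,0]])

```text
time: 2.7
tcp_pos: [0.4688, -0.1036, 0.1926]
eef_rot: [-0.139, 0.139, 0.693, -0.693]
ft_force: [1.1, -0.8, 0.9]
gripper_width: 0.999
```

```bash
python3 st.py; cat > w.py <<'E'
import sys
from h import *
from scipy.spatial.transform import Rotation as Ro
def wcam():
    s=ctrl.observe(); q=s["eef_rot"];T=np.eye(4);T[:3,:3]=Ro.from_quat([q[1],q[2],q[3],q[0]]).as_matrix();T[:3,3]=s["tcp_pos"]
    c=ctrl.read_camera("wrist"); M=np.linalg.inv(T@np.array(c["mount"]))
    c["rvec"]=cv2.Rodrigues(M[:3,:3])[0];c["tvec"]=M[:3,3]; return c
E
python3 - <<'E'
from w import *
c=wcam();f=c["frame"][...,::-1].copy()
a=np.linspace(0,2*np.pi,40)
for r,z,col in [(.025,.092,(255,0,0)),(.036,.052,(0,0,255)),(.044,.0,(0,255,0))]:
    for p in proj(c,np.c_[.4695+r*np.cos(a),-.1012+r*np.sin(a),0*a+z]):
        cv2.circle(f,tuple(int(v) for v in p.round()),1,col,-1) if abs(p).max()<2000 else 0
cv2.imwrite("pics/w1.png",f)
E
```

```text
{'time': 2.7, 'qpos': [-0.4622, 0.3384, 1.7756, -0.0, 1.0278, 1.5049], 'tcp_pos': [0.4688, -0.1036, 0.1926], 'eef_rot': [-0.1393, 0.1391, 0.6933, -0.6933], 'ft_force': [1.0826, -0.773, 0.8907], 'moment': [0.0118, 0.0555, -0.0073], 'gripper_width': 0.9992}
fingers dir [-0.  0. -1.] jaw [-0.386 -0.923 -0.   ] x [-0.923  0.386  0.   ]
```

View pics/w1.png

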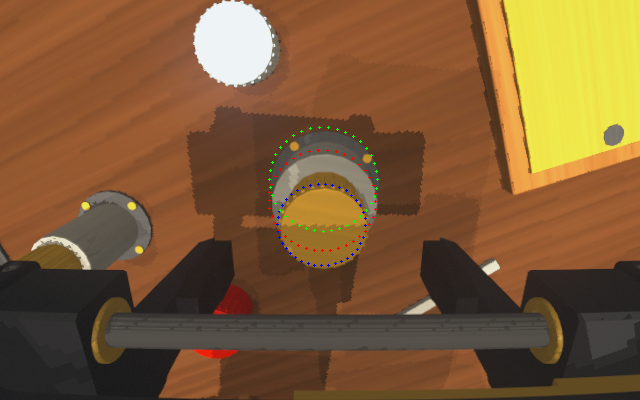

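The wrist view agrees with my estimate: the projected rings lie on the cap top at about (323,227) and on the shoulder, within about 1 mm. The jaws are clear, so I'll go down and close.

carry_out(rows=[[0.0005,0.002,-0.012,0],[0,0,-0.016,0],[0,0,-0.016,0],[0,0,-0.014,0],[0,0,-0.008,0],[0,0,0,0],[0,0,0,0]])

```text
time: 3.33
tcp_pos: [0.4694, -0.1016, 0.127]
eef_rot: [0.139, -0.139, -0.693, 0.693]
ft_force: [0.6, 0.5, 0.2]
gripper_width: 0.999
```

carry_out(rows=[[0,0,0,0],[0,0,0,0],[0,0,0,0],[0,0,0,0],[0,0,0,0],[0,0,0,0],[0,0,0,0],[0,0,0,0],[0,0,0,0],[0,0,0,0]], gripper=0.03)

```text
time: 4.17
tcp_pos: [0.4693, -0.1016, 0.1268]
eef_rot: [0.139, -0.139, -0.693, 0.693]
ft_force: [-0.3, 0.6, 3.6]
gripper_width: 0.555
```

```bash
python3 st.py
```

```text
{'time': 4.1667, 'qpos': [-0.4578, 0.4431, 1.832, -0.0, 0.8664, 1.5081], 'tcp_pos': [0.4693, -0.1016, 0.1268], 'eef_rot': [0.1387, -0.1388, -0.6933, 0.6934], 'ft_force': [-0.3065, 0.5733, 3.5772], 'moment': [0.0616, 0.114, 0.0062], 'gripper_width': 0.5552}
fingers dir [ 0. -0. -1.] jaw [-0.385 -0.923  0.   ] x [-0.923  0.385 -0.   ]
```

carry_out(rows=[[0,0,0,0.03],[0,0,0,0.06],[0,0,0,0.09],[0,0,0,0.1],[0,0,0,0.1],[0,0,0,0.1],[0,0,0,0.1],[0,0,0,0.1],[0,0,0,0.1],[0,0,0,0.1],[0,0,0,0.07],[0,0,0,0.03]])

```text
time: 5.17
tcp_pos: [0.4691, -0.1008, 0.1268]
eef_rot: [0.205, -0.205, 0.677, -0.676]
ft_force: [-0.5, 7.0, 5.1]
gripper_width: 0.558
```

```bash
python3 st.py;python3 - <<'E'
from w import *
c=wcam();cv2.imwrite("pics/w2.png",c["frame"][...,::-1])
E
```

```text
{'time': 5.1667, 'qpos': [-0.457, 0.4428, 1.8325, 0.0018, 0.8674, 0.5247], 'tcp_pos': [0.4691, -0.1008, 0.1268], 'eef_rot': [0.2049, -0.2048, 0.6774, -0.6761], 'ft_force': [-0.536, 6.9625, 5.0921], 'moment': [0.9174, 0.0641, -0.1852], 'gripper_width': 0.5578}
fingers dir [-0.     0.002 -1.   ] jaw [ 0.555 -0.832 -0.002] x [-0.832 -0.555 -0.001]
```

View pics/w2.png

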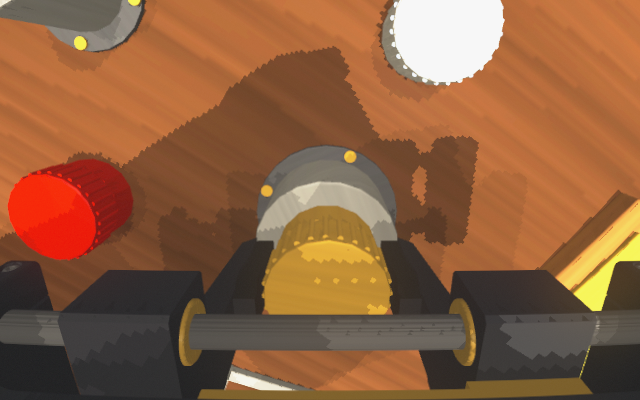

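The cap is gripped and has turned about 0.98 rad with no visible slip. I'll ease the small side force and carry on.

carry_out(rows=[[0,0.0004,0,0.03],[0,0.0004,0,0.06],[0,0,0,0.09],[0,0,0,0.1],[0,0,0,0.1],[0,0,0,0.1],[0,0,0,0.1],[0,0,0,0.1],[0,0,0,0.1],[0,0,0,0.1],[0,0,0,0.07],[0,0,0,0.03]])

```text
time: 6.22
tcp_pos: [0.4684, -0.1, 0.1268]
eef_rot: [0.499, -0.5, 0.502, -0.499]
ft_force: [-7.3, 5.4, 9.9]
gripper_width: 0.555
```

```bash
python3 st.py
```

```text
{'time': 6.2167, 'qpos': [-0.4558, 0.4421, 1.8339, 0.0008, 0.8691, -0.4536], 'tcp_pos': [0.4684, -0.1, 0.1268], 'eef_rot': [0.4991, -0.4995, 0.5019, -0.4995], 'ft_force': [-7.2807, 5.4406, 9.8829], 'moment': [0.7469, 0.915, -0.2796], 'gripper_width': 0.5552}
fingers dir [-0.003  0.002 -1.   ] jaw [ 1.    -0.003 -0.003] x [-0.003 -1.    -0.002]
```

carry_out(rows=[[-0.0003,0.0002,0,0.04],[-0.0003,0.0002,0,0.07],[0,0,0,0.08],[0,0,0,0.08],[0,0,0,0.06],[0,0,0,0.03],[0,0,0,0]])

```text
time: 6.8
tcp_pos: [0.4678, -0.0999, 0.1268]
eef_rot: [-0.58, 0.581, -0.405, 0.403]
ft_force: [-7.2, 3.3, 9.1]
gripper_width: 0.558
```

```bash
python3 st.py
```

```text
{'time': 6.8, 'qpos': [-0.456, 0.441, 1.8358, 0.0002, 0.868, -0.8115], 'tcp_pos': [0.4678, -0.0999, 0.1268], 'eef_rot': [-0.5804, 0.5807, -0.4048, 0.4026], 'ft_force': [-7.1685, 3.2592, 9.1038], 'moment': [0.4907, 0.9142, -0.1005], 'gripper_width': 0.5577}
fingers dir [-0.003  0.001 -1.   ] jaw [ 0.937  0.348 -0.002] x [ 0.348 -0.937 -0.002]
```

carry_out(rows=[[0,0,0.001,0],[0,0,0.001,0],[0,0,0.001,0],[0,0,0.001,0],[0,0,0,0]])

```text
time: 7.22
tcp_pos: [0.4687, -0.1004, 0.1309]
eef_rot: [-0.58, 0.58, -0.404, 0.404]
ft_force: [-2.0, 1.1, -2.4]
gripper_width: 0.555
```

```bash
python3 st.py
```

```text
{'time': 7.2167, 'qpos': [-0.456, 0.4347, 1.8316, -0.0001, 0.8751, -0.8102], 'tcp_pos': [0.4687, -0.1004, 0.1309], 'eef_rot': [-0.5802, 0.5803, -0.404, 0.4042], 'ft_force': [-2.0201, 1.1121, -2.4489], 'moment': [0.2707, 0.1344, -0.025], 'gripper_width': 0.5547}
fingers dir [ 0. -0. -1.] jaw [0.938 0.347 0.   ] x [ 0.347 -0.938  0.   ]
```

It rose 4 mm with about −2.4 N at the wrist, so it's carrying roughly the cap's weight plus a little friction. It's lifting freely, so I'll raise it clear and look.

carry_out(rows=[[0,0,0.003,0],[0,0,0.005,0],[0,0,0.006,0],[0,0,0.008,0],[0,0,0.012,0],[0,0,0.015,0],[0,0,0.015,0],[0,0,0.012,0],[0,0,0.006,0],[0,0,0,0]])

```text
time: 8.05
tcp_pos: [0.4693, -0.1007, 0.2145]
eef_rot: [0.58, -0.58, 0.403, -0.406]
ft_force: [0.5, -0.5, -0.6]
gripper_width: 0.555
```

```bash
python3 st.py; python3 - <<'E'
from w import *
c=wcam();cv2.imwrite("pics/w3.png",c["frame"][...,::-1])
c=ctrl.read_camera("scene");cv2.imwrite("pics/s3.png",cv2.resize(c["frame"][100:300,150:400,::-1],None,fx=3,fy=3,interpolation=cv2.INTER_CUBIC))
E
```

```text
{'time': 8.05, 'qpos': [-0.4561, 0.3065, 1.7538, -0.0, 1.0773, -0.8101], 'tcp_pos': [0.4693, -0.1007, 0.2145], 'eef_rot': [0.5804, -0.58, 0.4027, -0.4055], 'ft_force': [0.4786, -0.4782, -0.5841], 'moment': [-0.0235, -0.1452, -0.0214], 'gripper_width': 0.5553}
fingers dir [ 0.004 -0.002 -1.   ] jaw [0.938 0.347 0.003] x [ 0.347 -0.938  0.003]
```

View pics/s3.png

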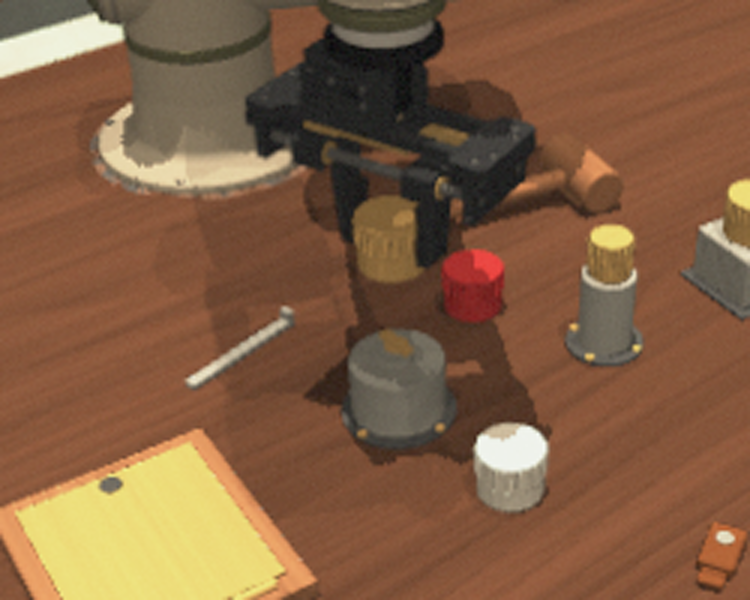

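View pics/w3.png

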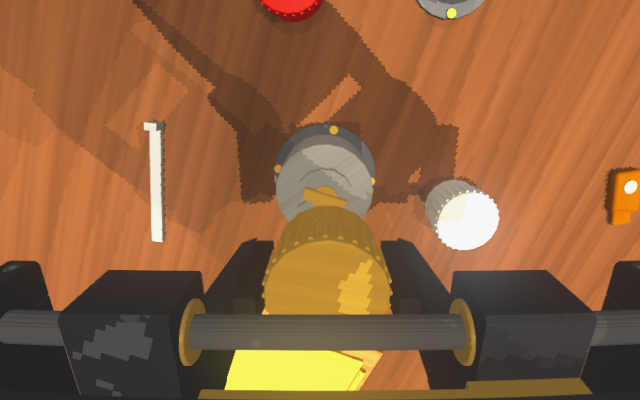

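The cap is held and clear of the open neck (cap at (385,237), canister at (397,385) in the crop). Next I'll carry it over to the flap.

carry_out(rows=[[0.001,-0.008,0,0],[0.002,-0.016,0,0],[0.002,-0.022,0,0],[0.003,-0.026,0,0],[0.003,-0.026,0,0],[0.003,-0.026,0,0],[0.003,-0.026,0,0],[0.003,-0.026,0,0],[0.002,-0.022,0,0],[0.002,-0.016,0,0],[0.001,-0.009,0,0],[0,0,0,0]])

```text
time: 9.15
tcp_pos: [0.4933, -0.325, 0.2118]
eef_rot: [-0.58, 0.58, -0.405, 0.404]
ft_force: [0.1, -0.5, -1.4]
gripper_width: 0.556
```

carry_out(rows=[[0,0,-0.008,0],[0,0,-0.014,0],[0,0,-0.016,0],[0,0,-0.016,0],[0,0,-0.016,0],[0,0,-0.014,0],[0,0,-0.01,0],[0,0,-0.006,0],[0,0,0,0],[0,0,0,0]])

```text
time: 9.98
tcp_pos: [0.4938, -0.3232, 0.113]
eef_rot: [-0.58, 0.58, -0.404, 0.404]
ft_force: [-0.3, -0.8, -1.6]
gripper_width: 0.556
```

```bash
python3 st.py; python3 - <<'E'
from w import *
c=ctrl.read_camera("scene");cv2.imwrite("pics/s4.png",cv2.resize(c["frame"][170:350,100:340,::-1],None,fx=3,fy=3,interpolation=cv2.INTER_CUBIC))
E
```

```text
{'time': 9.9833, 'qpos': [-0.7779, 0.658, 1.4967, 0.0, 0.9866, -1.1322], 'tcp_pos': [0.4938, -0.3232, 0.113], 'eef_rot': [-0.5803, 0.5803, -0.4039, 0.4042], 'ft_force': [-0.2566, -0.7913, -1.5555], 'moment': [-0.0695, -0.0961, 0.0056], 'gripper_width': 0.5562}
fingers dir [ 0. -0. -1.] jaw [0.938 0.347 0.   ] x [ 0.347 -0.938  0.   ]
```

View pics/s4.png

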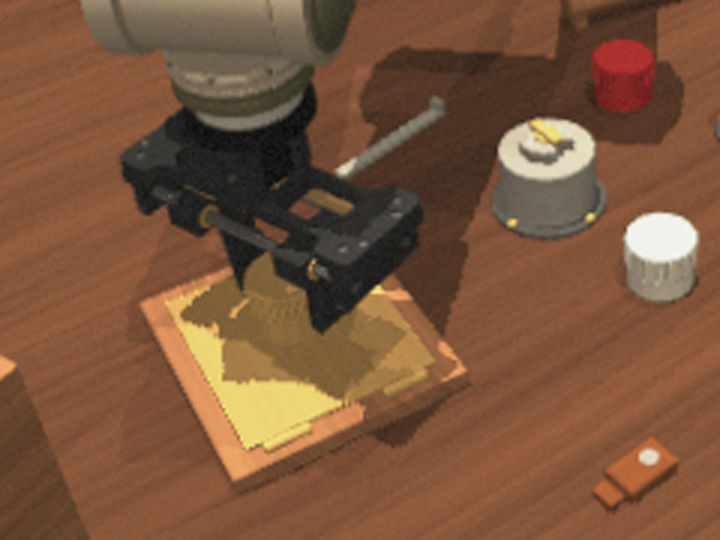

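carry_out(rows=[[0,0,-0.004,0],[0,0,-0.005,0],[0,0,-0.004,0],[0,0,-0.002,0],[0,0,-0.001,0],[0,0,0,0],[0,0,0,0]])

```text
time: 10.62
tcp_pos: [0.4937, -0.3234, 0.0968]
eef_rot: [-0.58, 0.58, -0.404, 0.404]
ft_force: [0.3, -0.0, -1.9]
gripper_width: 0.555
```

carry_out(rows=[[0,0,-0.001,0],[0,0,0,0],[0,0,0,0]])

```text
time: 10.87
tcp_pos: [0.4937, -0.3234, 0.0958]
eef_rot: [-0.58, 0.58, -0.404, 0.404]
ft_force: [-0.2, 0.5, -1.2]
gripper_width: 0.553
```

carry_out(rows=[[0,0,-0.0008,0],[0,0,0,0],[0,0,0,0]])

```text
time: 11.12
tcp_pos: [0.4936, -0.3234, 0.0949]
eef_rot: [0.58, -0.58, 0.404, -0.404]
ft_force: [-1.0, 0.9, -0.8]
gripper_width: 0.56
```

carry_out(rows=[[0,0,-0.0006,0],[0,0,0,0],[0,0,0,0]])

```text
time: 11.37
tcp_pos: [0.4937, -0.3234, 0.0948]
eef_rot: [-0.58, 0.58, -0.404, 0.404]
ft_force: [-2.1, 2.2, 5.7]
gripper_width: 0.557
```

```bash
python3 st.py
```

```text
{'time': 11.3667, 'qpos': [-0.7783, 0.6847, 1.5056, -0.0001, 0.951, -1.1323], 'tcp_pos': [0.4937, -0.3234, 0.0948], 'eef_rot': [-0.5802, 0.5803, -0.4041, 0.4042], 'ft_force': [-2.069, 2.2075, 5.6605], 'moment': [0.2908, 0.2677, 0.0015], 'gripper_width': 0.5568}
fingers dir [ 0. -0. -1.] jaw [0.938 0.347 0.   ] x [ 0.347 -0.938  0.   ]
```

Contact came at the expected height with +5.7 N. I'll release and rise.

carry_out(rows=[[0,0,0,0],[0,0,0,0],[0,0,0,0],[0,0,0,0],[0,0,0,0],[0,0,0,0],[0,0,0,0],[0,0,0,0],[0,0,0,0]], gripper=0.08)

```text
time: 12.12
tcp_pos: [0.4936, -0.3234, 0.0943]
eef_rot: [-0.58, 0.58, -0.404, 0.404]
ft_force: [-0.2, 0.4, -0.1]
gripper_width: 0.91
```

carry_out(rows=[[0,0,0.004,0],[0,0,0.01,0],[0,0,0.015,0],[0,0,0.02,0],[0,0,0.025,0],[0,0,0.025,0],[0,0,0.025,0],[0,0,0.015,0],[0,0,0.006,0],[0,0,0,0]])

```text
time: 12.95
tcp_pos: [0.4939, -0.3236, 0.2411]
eef_rot: [-0.58, 0.58, -0.403, 0.405]
ft_force: [0.3, -0.5, 0.0]
gripper_width: 0.908
```

```bash
python3 st.py; python3 - <<'E'
from w import *
a=np.linspace(0,2*np.pi,40)
for n in ["scene","wrist"]:
    c=wcam() if n=="wrist" else ctrl.read_camera(n); f=c["frame"][...,::-1].copy()
    if n=="wrist":
        for r,z,col in [(.025,.06,(255,0,0))]:
            for p in proj(c,np.c_[.4937+r*np.cos(a),-.3234+r*np.sin(a),0*a+z]):
                cv2.circle(f,tuple(int(v) for v in p.round()),1,col,-1)
    else: f=cv2.resize(f[170:350,100:340],None,fx=3,fy=3,interpolation=cv2.INTER_CUBIC)
    cv2.imwrite(f"pics/{n}5.png",f)
E
```

```text
{'time': 12.95, 'qpos': [-0.7783, 0.5054, 1.3807, -0.0, 1.2525, -1.1323], 'tcp_pos': [0.4939, -0.3236, 0.2411], 'eef_rot': [-0.5801, 0.5804, -0.4031, 0.4052], 'ft_force': [0.2576, -0.5075, 0.0283], 'moment': [-0.0007, -0.1204, 0.0455], 'gripper_width': 0.908}
fingers dir [ 0.002 -0.002 -1.   ] jaw [0.938 0.347 0.001] x [ 0.347 -0.938  0.003]
```

View pics/scene5.png

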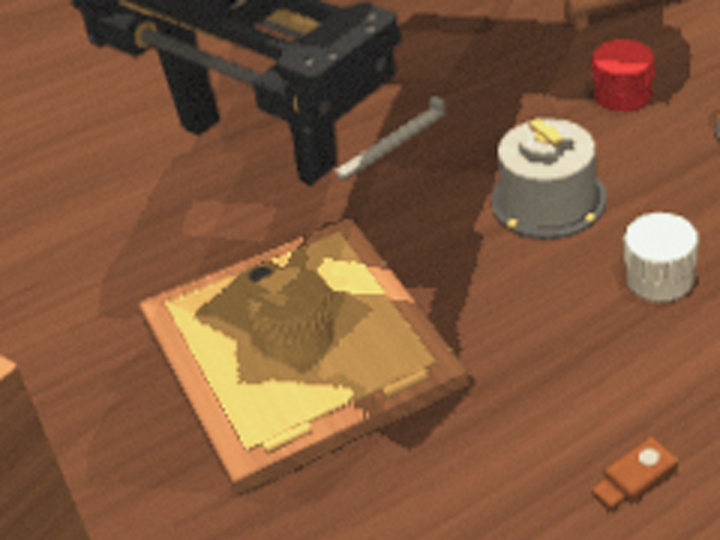

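View pics/wrist5.png

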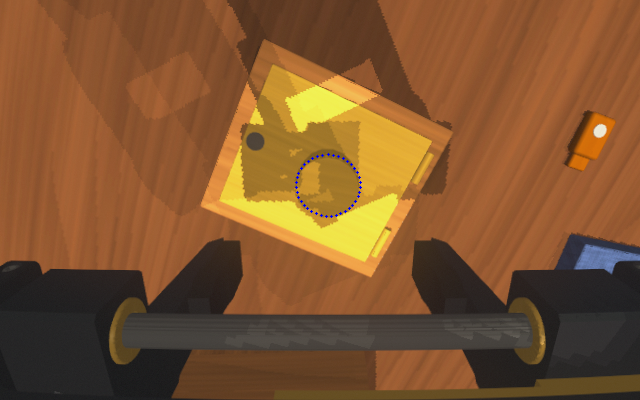

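The cap stands at the predicted ring (328,185), in shadow. I'll move back for one unshaded look.

carry_out(rows=[[0,0.01,0.01,0],[-0.01,0.02,0.01,0],[-0.02,0.025,0.01,0],[-0.02,0.03,0.01,0],[-0.02,0.03,0.01,0],[-0.02,0.03,0,0],[-0.02,0.03,0,0],[-0.01,0.02,0,0],[0,0.01,0,0],[0,0,0,0],[0,0,0,0]])

```text
time: 13.97
tcp_pos: [0.3742, -0.1186, 0.2894]
eef_rot: [-0.58, 0.58, -0.404, 0.404]
ft_force: [-0.4, 0.2, 0.3]
gripper_width: 0.907
```

```bash
python3 st.py; python3 - <<'E'
from w import *
a=np.linspace(0,2*np.pi,40)
v=[]
for n,(x,y) in {"top":(400,140),"scene":(130,220)}.items():
    c=ctrl.read_camera(n); f=c["frame"][...,::-1].copy()
    for r in ctrl.regions_of(n,"cap_grip"): print(n,round(r["score"],2),np.round(r["pixel"],1),onz(c,r["pixel"],.05).round(3))
    v.append(cv2.resize(f[y:y+125,x:x+130],(390,375),interpolation=cv2.INTER_CUBIC))
cv2.imwrite("pics/fin.png",np.hstack(v))
E
```

```text
{'time': 13.9667, 'qpos': [-0.6075, 0.0271, 1.8765, -0.0002, 1.2376, -0.9623], 'tcp_pos': [0.3742, -0.1186, 0.2894], 'eef_rot': [-0.5804, 0.5805, -0.4038, 0.404], 'ft_force': [-0.4006, 0.2108, 0.3295], 'moment': [-0.0217, -0.1031, -0.009], 'gripper_width': 0.9069}
fingers dir [ 0. -0. -1.] jaw [0.938 0.347 0.   ] x [ 0.347 -0.938  0.   ]
top 0.95 [344.9 156.3] [ 0.579 -0.09   0.05 ]
top 0.71 [470.4 203.5] [ 0.494 -0.324  0.05 ]
top 0.69 [281.6 254.3] [0.397 0.025 0.05 ]
scene 0.78 [305.3 192. ] [0.418 0.006 0.05 ]
scene 0.66 [320.8 253.5] [ 0.608 -0.104  0.05 ]
scene 0.64 [193.9 273.9] [ 0.5   -0.332  0.05 ]
```

View pics/fin.png

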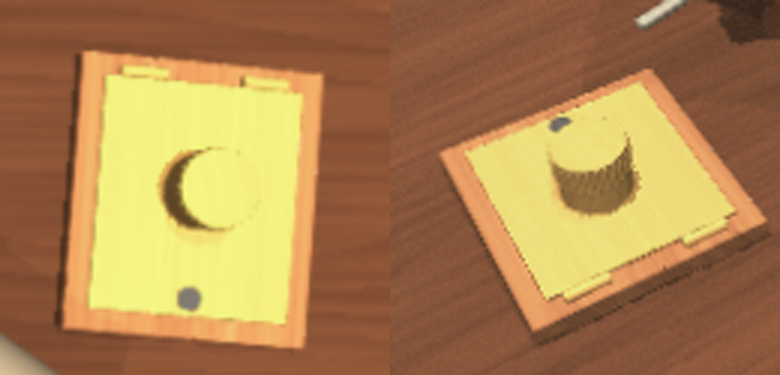

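The cap stands upright and wholly on the flap, near the middle of the plate. It's at (215,190) in the top half of the picture and (592,165) in the scene half. The gripper is well away.

```bash
python3 -c "
from workcell import ctrl
print(ctrl.close_job())"
```

```text
the job is handed in; nothing more can be done
None
```

I unscrewed the squat round canister's brass cap, set it mouth down near the middle of the closed brass flap, let go and handed the job in at about 14 s. No regrip was needed: one continuous grip turned it about 2.3 rad counter-clockwise.

- **Lifting:** the cap came up freely, with about −2.4 N at the wrist for the first 4 mm, and later pictures showed the neck open.
- **Setting down:** it touched the flap at the expected height with about 6 N.
- **Final position:** the top camera puts the cap at (0.494, −0.324), where I set it down and about 4 mm from the measured plate centre. The scene camera's rougher mask centre gives (0.500, −0.332), about 1 cm away, which is also well inside the plate. The last picture shows it upright and wholly on the plate.
- **Everything else:** the red and white look-alikes were not touched, and the gripper was well clear with almost no wrist force.
- **Side force:** it reached about 7 N while twisting, from slight off-centring, and I eased it as I went. No check failed.

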